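# Touch off a forging die at its three datum pads

### The arm

A 6-joint arm with a two-finger parallel gripper is mounted at the origin on the work surface. World frame = base frame: x ahead of the robot, y to its left, z up, the work surface at z = 0. Lengths are in m, angles in rad, forces in N, time in s.
With the tool pointing down it reaches from about 0.35 to 0.975 m from the base axis. Payload 4.9 kg.
Tool frame: the origin (TCP) lies at the very end of the fingers, on their centre line; the grasp point (between the pads) lies 19 mm behind it (grasp_offset is the distance from the TCP to the grasp point, in m); x points along the fingers, y is the direction in which the jaws open and shut, and the axes are right-handed (so a half turn about x gives the same grasp; the last joint's range is limited). The gripper opens to 85 mm and grips with 20 to 120 N. Pads are 22 mm wide; open, the fingers measure 114 mm over their backs; the gripper's body (76 mm by 85 mm) begins 54 mm behind the grasp point. The pads swing forward as they close: fully open they stand 13 mm farther back than shut.
Start: joints at [1.024, 0.053, 1.613, -0, 1.476, -0.119], TCP at [0.259, 0.569, 0.231] pointing down, gripper open.
Joint ranges: [-3.01, 3.01], [-1.01, 2.22], [0.06, 2.58], [-1.02, 4.17], [0.09, 2.62], [-3.14, 3.14]. Speed limits (rad/s): [2.57, 2.57, 3.14, 3.14, 3.14, 3.14].

### API

Orientations are given as a rotation vector (axis times angle).
In Python, from station import get_obs, get_image, camera_model, finish_job, grasp_offset gives the robot as it stands.
- The arm moves only by the shell command python3 -m crank 'ROWS' [OPENING] [FORCE]. ROWS is JSON, a list that holds one entry, the list of rows, each a list of 4 numbers: the shift along the world's x, y, z in m, then the turn about the world's z in degrees. In form: [[[dx, dy, dz, turn], ...]]. A call has 1 to 5 rows; each row is the pose to reach, as a shift and turn from the pose commanded when the call began; what a row does not reach only later rows make up. A row lasts 1/12 s, in which the tool goes at most 41.7 mm and 7.16 degrees, less where a joint would pass 70% of its speed; a pose out of reach is approached as far as the arm can. A call with a gripper value outside its range is refused whole. OPENING is the opening, from 0 (shut) to 1 (fully open), set as the call begins (- or left out, the last holds). The fingers move at their own pace and stop on an object; FORCE is the grip in N (left out, the last holds). Time passes only in rows, so rows that repeat a pose let the fingers close. It gives the time, the measured TCP pose, the force and the opening at its end, in the units of the state.
- get_obs(): the state, without advancing time (a new reading comes with each control period).
- get_image(name): name is "side" or "top"; returns (picture, depth): 420x560x3 uint8, red, green, blue; 420x560 float32, m along the optical axis (not along the pixel's ray), 0 where there is no reading.
- camera_model(name): a dict with "fx", "fy", "cx", "cy" (pixels), "xyz" and "attitude" of the camera in the world. Camera axes: x right, y down, z forward; pixel columns grow to the right and rows downward; lengths in m; the calibration is good to about 2 mm. A picture is of the moment at which its call begins. camera_model takes no time and is no camera call.
- finish_job(): hands the job in, once; it reports no verdict.
The state is a dict: "t": time; "q": joint angles; "dq": joint speeds; "effort": joint torques, N m; "tool_pos": TCP position; "tool_rot": TCP orientation; "contact_force": force on the tool from outside, world axes, zero at the start; "wrist_torque": the same for the moment, N m; "opening": finger opening in m.
Only numpy, scipy, OpenCV 4.12 (cv2) and the standard library are available. Lean on these libraries where they do the work, as an engineer would, in place of code of your own. Each camera call takes 0.05 s, during which the arm holds its last target.

### The job

Touch off the forging die that is clamped in the blue vise: take the touch probe from its stand and, keeping it upright, touch its white ball gently against the face of each of the die's three coloured pads from the side for about half a second: first the blue, then the yellow on the long side, then the red on the short end. Hang the probe back in its stand and let go, then press the green button on the readout box all the way down to set the zero. Keep the gripper itself off the vise and die, and leave everything else on the bench where it is.

Things in the scene. Friction and masses are not known exactly. Their poses are not given: they have to be found in the camera images.
- probe_grip (a point): Touch probe, 0.2 kg, hanging upright in its stand. This point is the centre of its orange square handle (24 x 24 mm, 62 mm tall, from 32 mm below this point to 30 mm above); z up along the probe, x and y square to the handle's flat sides. A round aluminium flange (dia. 44, 6 thick) under the handle has its underside 38 mm below this point; a cone (dia. 28 tapering to 16, 14 tall) follows, then a thin sprung steel stylus (dia. 5) with a white ball.
- probe_ball (a point): Centre of the white ball (dia. 10 mm) at the stylus's lower end, 95 mm straight below probe_grip when at rest. The stylus is sprung: it tilts sideways any way, giving about 1 N per mm at the ball, up to 12 mm, and springs back; it is rigid lengthwise.
- probe: The touch probe as a whole; origin on its axis at the flange's underside, 57 mm above the ball's centre, z up.
- stylus: The probe's sprung stylus with the white ball; origin on the probe's axis 50 mm above the ball's centre.
- stand_seat (a point): Grey probe stand (80 x 80 mm, fixed to the bench): centre of the 30 mm round hole in its top plate, at the top face, 82 mm above the bench. The probe's stylus and cone go down through the hole (open underneath to 8 mm above the bench) and the flange rests on the top plate: the probe's flange underside is then at this point.
- pad_blue_face (a point): Blue square pad (18 x 18 mm, 4 mm proud) high on one long side of the dark die block: centre of its outer face, 73 mm above the bench. Its x axis points level out of the face. A matching paint mark lies on the die's top edge just above it. A vise jaw stands 22 mm out from the die's side below the pad, its top 16 mm below this point; a loose steel bar lies farther out, its top 18 mm below this point.
- pad_yellow_face (a point): Yellow square pad, the same as the blue one, 60 mm from it on the same long side of the dark die block: centre of its outer face, 73 mm above the bench. Its x axis points level out of the face. A matching paint mark lies on the die's top edge just above it. The same jaw and bar lie below.
- pad_red_face (a point): Red square pad (18 x 18 mm, 4 mm proud) high on one short end of the dark die block: centre of its outer face, 73 mm above the bench. Its x axis points level out of the face. A matching paint mark lies on the die's top edge just above it. A brass work stop stands facing it with a gap of 34 mm between them; the stop's top is 7 mm above this point, and its foot in the gap is 26 mm below it.
- vise: Blue vise (bed 110 x 190 x 35 mm, fixed to the bench) clamping a dark steel die block 100 x 60 mm whose top is 85 mm above the bench, a blade shape sunk in its top. Origin on the bench under the die's centre, z up, x along the die's length towards the end with the red pad, y towards the long side with the blue and yellow pads. Screw handle at 100 mm on -y, work stop at up to 100 mm on +x.
- pad_blue: The blue pad itself.
- pad_yellow: The yellow pad itself.
- pad_red: The red pad itself.
- set_button_top (a point): Top centre of the green button (dia. 28 mm) on top of the grey readout box (70 x 110 mm, 55 mm tall, fixed); about 77 mm above the bench. It presses straight down.
- set_button (a joint): Travel of the green spring button, 0 up to 0.006 m fully down; fully down takes 5 N.
- oil_bottle: Loose amber bottle with a red cap, dia. 60 mm, 200 mm tall, origin at its foot. Bystander.
- polish_tin: Loose green tin, dia. 76 mm, 60 mm tall, origin at its foot. Bystander.
- hammer: Loose hammer lying on the bench. Bystander.
- wrench: Loose wrench lying on the bench. Bystander.
- blade_blank: Loose flat steel blade blank, 180 mm long, 4 mm thick, lying on the bench. Bystander.
- brass_drift: Loose square brass bar, 110 x 14 x 14 mm, lying on the bench. Bystander.
- parallel: Loose ground steel bar, 85 x 14 x 20 mm tall, lying on the vise's bed beside the jaw on the blue and yellow pads' side. Bystander.
Not all that is in view belongs to the job. What is shaped like the probe but purple or turquoise is not meant. What is shaped like the part that bears set_button_top but turquoise is not meant.

How it is judged:
On the way, in this order (a step that is already met when the one before it is completed fails the run):
1. the probe's ball touches the blue pad for 0.2 s (contact force between stylus and pad_blue above 0.5 N), for 0.2 s.
2. then the ball touches the yellow pad for 0.2 s (contact force between stylus and pad_yellow above 0.5 N), for 0.2 s.
3. then the ball touches the red pad for 0.2 s (contact force between stylus and pad_red above 0.5 N), for 0.2 s.
4. the probe hangs in its stand again, let go (horizontal distance between probe and stand_seat below 0.005 m and z of probe in the frame of stand_seat between -0.004 and 0.004 m and angle between probe's own z axis and vertical below 0.12 rad and linear speed of probe below 0.02 m/s and contact force between the fingers and probe below 0.05 N), for 0.2 s.
5. the green button is pressed down (4 mm or more) (value of joint set_button above 0.004 m), for 0.05 s.
At the end, for the whole second after the job is handed in: The probe hangs at rest in its stand, released: flange underside within 5 mm sideways and 4 mm in height of the seat, tilted less than 0.12 rad; the button is up again; every bystander is within 20 mm of where it started (all of step 4 and value of joint set_button below 0.002 m and distance of each of oil_bottle, polish_tin, hammer, wrench, blade_blank, brass_drift, parallel from where it was at the start of the episode below 0.02 m); the robot touches nothing.
It fails at once if a pad is pressed harder than 14 N (contact force between probe and pad_blue above 14 N or contact force between probe and pad_yellow above 14 N or contact force between probe and pad_red above 14 N).
It fails at once if the probe is tipped more than 0.6 rad (angle between probe's own z axis and vertical above 0.6 rad).
It fails at once if the gripper or arm bumps the vise or die (over 3 N) (contact force between any of the fingers, the arm and vise above 3 N).
It fails at once if a bystander is moved more than 30 mm (distance of any of oil_bottle, polish_tin, hammer, wrench, blade_blank, brass_drift, parallel from where it was at the start of the episode above 0.03 m).
It also fails if it takes over 72 s, if anything falls off the work surface, if the arm or the gripper's body presses on something with over 40 N, if the wrist force passes 120 N, or if a joint passes its speed limit or range.

## Working session

There is one attempt and no reset: what is moved stays moved. The work goes in short steps, Python scripts to look and compute and a shell command to move; the robot and the scene stay as the last step left them, time stands still between calls to the robot, and variables do not carry over. Pictures are saved under pics/ and viewed, and the job is handed in when it is done.

```bash
ls; mkdir -p pics; python3 - <<'E'
from station import *
import cv2
print(get_obs(), grasp_offset)
for n in("side","top"):
    im,d=get_image(n); cv2.imwrite(f"pics/{n}0.png",im[:,:,::-1]); print(camera_model(n))
    import numpy as np; np.save(f"{n}0_d.npy",d); np.save(f"{n}0.npy",im)
E
```

```text
pics
{'t': 0.0, 'q': array([ 1.02396343e+00,  5.33775634e-02,  1.61428912e+00,  1.41641182e-05,
        1.47599487e+00, -1.19011832e-01]), 'dq': array([ 0.0008429 ,  0.00030452, -0.00084379,  0.00050857,  0.00043927,
       -0.00103464]), 'effort': array([ 1.99218761e-03, -3.93693030e+01, -3.70174062e+01, -7.50699019e-05,
        7.33627821e-03,  9.24059634e-06]), 'tool_pos': array([0.25898423, 0.56813602, 0.23005309]), 'tool_rot': array([ 0.33403657,  1.54531792, -0.33712023]), 'contact_force': array([-0.82099944, -0.0281588 ,  0.53926147]), 'wrist_torque': array([ 0.00176919,  0.01613736, -0.02153657]), 'opening': 0.08536708942367538} 0.0187
{'fx': 439.40302247685923, 'fy': 439.40302247685923, 'cx': 273.86677511476995, 'cy': 215.83513933383887, 'xyz': array([0.33713276, 0.65349493, 0.77557449]), 'attitude': array([-0.47739377,  2.74653314, -1.18306688])}
{'fx': 532.9093287777392, 'fy': 532.9093287777392, 'cx': 284.79541316712573, 'cy': 214.44876667089562, 'xyz': array([ 0.40534278, -0.04419873,  1.43124145]), 'attitude': array([-2.16114846,  2.17792838, -0.12204127])}
```

View pics/side0.png

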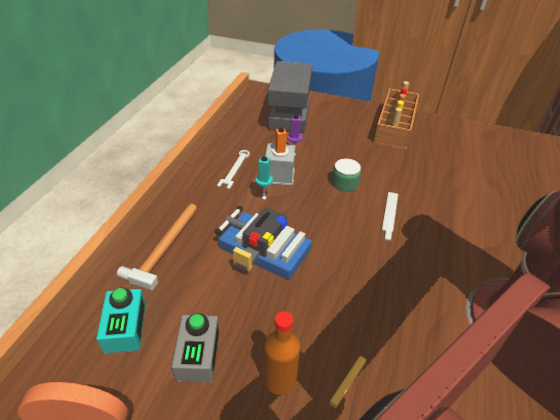

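View pics/top0.png

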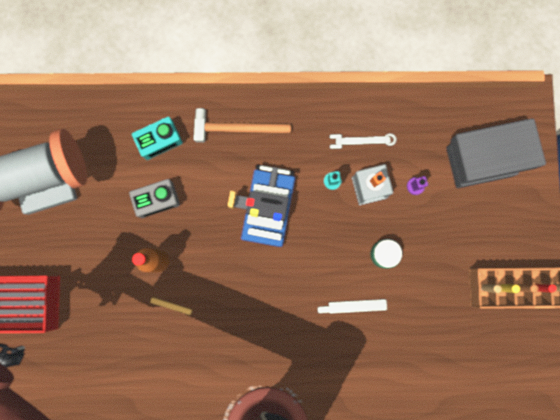

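```bash
cat > h.py <<'E'
import numpy as np, cv2
from scipy.spatial.transform import Rotation as R
from station import camera_model
def pw(n,u,v,z=None,d=None):
    c=camera_model(n); r=np.stack([(np.asarray(u,float)-c['cx'])/c['fx'],(np.asarray(v,float)-c['cy'])/c['fy'],np.ones_like(np.asarray(u,float))],-1)
    w=r@R.from_rotvec(c['attitude']).as_matrix().T
    s=(z-c['xyz'][2])/w[...,2] if d is None else np.asarray(d)
    return c['xyz']+w*s[...,None]
def proj(n,p):
    c=camera_model(n); q=(np.asarray(p)-c['xyz'])@R.from_rotvec(c['attitude']).as_matrix()
    return q[...,0]/q[...,2]*c['fx']+c['cx'], q[...,1]/q[...,2]*c['fy']+c['cy']
def cloud(n,im,d):
    v,u=np.mgrid[:420,:560]; return pw(n,u,v,d=d)
E
python3 - <<'E'
from h import *
for n,(x0,y0,x1,y1) in (("side",(205,110,325,285)),("top",(220,150,440,260))):
    im=np.load(n+"0.npy")[y0:y1,x0:x1,::-1]
    s=min(800//im.shape[1],600//im.shape[0]); cv2.imwrite(f"pics/{n}crop.png",cv2.resize(im,None,fx=s,fy=s,interpolation=cv2.INTER_NEAREST)); print(n,s)
E
```

```text
side 3
top 3
```

```bash
python3 - <<'E'
from h import *
for n,rois in (("side",{'orange':(260,120,300,160),'vise':(210,195,320,280),'but':(180,305,215,345)}),("top",{'orange':(350,160,400,205),'vise':(220,160,300,250),'but':(125,175,180,220)})):
    im=np.load(n+"0.npy"); d=np.load(n+"0_d.npy"); hsv=cv2.cvtColor(im,cv2.COLOR_RGB2HSV); P=cloud(n,im,d)
    H,S,V=[hsv[...,i].astype(int) for i in range(3)]
    masks={'orange':('orange',(H>5)&(H<16)&(S>180)&(V>130)),'red':('vise',((H<4)|(H>176))&(S>180)&(V>90)),
     'yellow':('vise',(H>25)&(H<33)&(S>190)&(V>120)),'blue':('vise',(H>113)&(H<128)&(S>200)&(V>90)),'green':('but',(H>45)&(H<75)&(S>150)&(V>60))}
    for k,(r,m) in masks.items():
        x0,y0,x1,y1=rois[r]; mm=np.zeros_like(m); mm[y0:y1,x0:x1]=m[y0:y1,x0:x1]
        nc,lab,st,ce=cv2.connectedComponentsWithStats(mm.astype(np.uint8))
        for i in range(1,nc):
            if st[i,4]<5: continue
            q=P[lab==i]; print(n,k,st[i],ce[i].round(1),'med',np.median(q,0).round(4),'min',q.min(0).round(3),'max',q.max(0).round(3))
E
```

```text
side orange [276 129  11  24 183] [280.8 140.8] med [ 0.6268 -0.2721  0.1249] min [ 0.616 -0.499 -0.   ] max [ 0.681 -0.263  0.153]
side red [249 233  11  13  89] [253.4 238.8] med [0.5821 0.0441 0.0813] min [0.337 0.029 0.063] max [0.593 0.653 0.776]
side yellow [263 232  10   9  45] [267.8 236.1] med [0.5547 0.0285 0.0845] min [0.546 0.018 0.078] max [0.564 0.036 0.088]
side green [189 314  15  14 147] [196.3 320.5] med [0.6071 0.2689 0.0769] min [0.337 0.256 0.069] max [0.621 0.653 0.776]
top orange [372 178   6   7  21] [374.  181.5] med [ 0.6228 -0.2723  0.1391] min [ 0.405 -0.278  0.119] max [ 0.63  -0.044  1.431]
top green [145 194   3   2   5] [145.8 194.6] med [0.6059 0.3087 0.0549] min [0.605 0.305 0.052] max [0.609 0.311 0.058]
top green [136 197   7   4  10] [138.6 198.4] med [0.5977 0.3273 0.0551] min [0.593 0.319 0.052] max [0.6   0.333 0.059]
top green [138 204   3   3   6] [139.  205.2] med [0.5786 0.325  0.0568] min [0.577 0.322 0.053] max [0.582 0.328 0.06 ]
```

View pics/sidecrop.png

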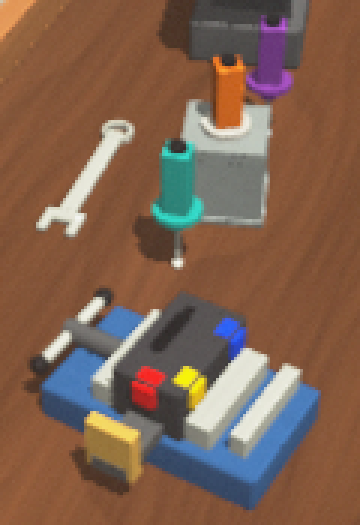

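View pics/topcrop.png

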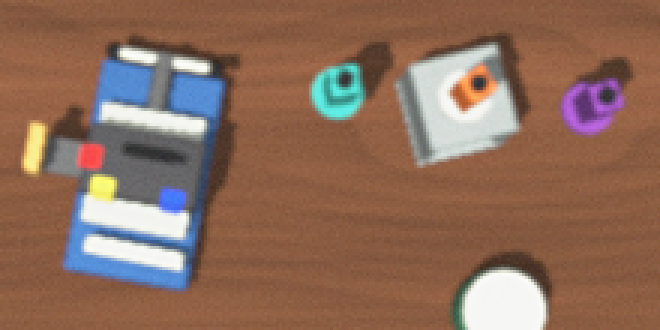

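```bash
python3 - <<'E'
from h import *
def rect(name,pts):
    r=cv2.minAreaRect((pts[:,:2]*1000).astype(np.float32)); print(name,len(pts),'c',np.round(r[0],1),'size',np.round(r[1],1),'ang',round(r[2],1),'mean',pts.mean(0).round(4))
for n in("side","top"):
    im=np.load(n+"0.npy"); d=np.load(n+"0_d.npy"); hsv=cv2.cvtColor(im,cv2.COLOR_RGB2HSV); P=cloud(n,im,d)
    H,S,V=[hsv[...,i].astype(int) for i in range(3)]
    X,Y,Z=P[...,0],P[...,1],P[...,2]
    print(n,'bench z',np.median(Z[(abs(X-.5)<.02)&(abs(Y+.05)<.04)]))
    def box(x0,x1,y0,y1,z0,z1): return (X>x0)&(X<x1)&(Y>y0)&(Y<y1)&(Z>z0)&(Z<z1)&(d>0)
    er=lambda m:cv2.morphologyEx(m.astype(np.uint8),cv2.MORPH_OPEN,np.ones((2,2)))>0
    rect('dietop',P[er(box(.52,.66,-.09,.08,.079,.092))])
    rect('stand top',P[er(box(.55,.7,-.34,-.2,.076,.0875))])
    rect('flange',P[er(box(.55,.7,-.34,-.2,.0855,.096)&(S<80))])
    rect('handle top',P[er(box(.55,.7,-.34,-.2,.148,.165))])
    rect('button',P[er(box(.55,.7,.2,.35,.071,.085))])
    rect('readout',P[er(box(.53,.7,.2,.37,.05,.06))])
    q=box(.5,.7,-.25,-.14,.05,.25); rect('turq',P[q]) ;print(P[q].max(0),P[q].min(0))
    q=box(.5,.7,-.42,-.33,.05,.25); rect('purp',P[q]); print(P[q].max(0))
    q=(S>60)&box(.5,.68,-.1,.1,.066,.095)
    for k,m in {'red':((H<6)|(H>174)),'yellow':(H>22)&(H<35),'blue':(H>105)&(H<130)}.items():
        m=m&q&(S>150); rect(k,P[m]) if m.sum()>3 else print(k,m.sum())
        if m.sum()>3: print('   px',np.argwhere(m).mean(0)[::-1], 'x',X[m].min(),X[m].max(),'y',Y[m].min(),Y[m].max(),'z',Z[m].min(),Z[m].max())
E
```

```text
side bench z 0.03786800263304252
dietop 932 c [492.8 275.1] size [ 94.9 812.9] ang 15.7 mean [0.5691 0.0023 0.086 ]
stand top 348 c [520.8 119. ] size [  76.4 1127.8] ang 15.1 mean [ 0.621  -0.2634  0.0869]
flange 66 c [ 626.9 -274.3] size [40.7 29. ] ang 18.0 mean [ 0.627  -0.2701  0.0873]
handle top 48 c [ 659.7 -385.5] size [ 21.3 244.9] ang 16.0 mean [ 0.6313 -0.2903  0.1413]
button 169 c [481.1 458.8] size [ 26.5 483.5] ang 33.3 mean [0.6042 0.2713 0.0794]
readout 1651 c [501.3 460.2] size [ 87.5 499.6] ang 30.4 mean [0.592  0.3082 0.058 ]
turq 555 c [ 624.5 -200.4] size [100.2  70.9] ang 88.6 mean [ 0.6329 -0.1929  0.0869]
[ 0.66065746 -0.15046471  0.13651949] [ 0.58785361 -0.2499177   0.05035583]
purp 281 c [ 623.1 -386.6] size [41.4 41.6] ang 15.2 mean [ 0.6216 -0.3817  0.0951]
[ 0.64533703 -0.36642669  0.1367515 ]
red 97 c [581.9  38.3] size [20.7 19.9] ang 78.1 mean [0.5828 0.0412 0.0802]
   px [253.44329897 238.22680412] x 0.5714588859892198 0.5928472933724931 y 0.026640070733517818 0.049581150711617505 z 0.06622250553185094 0.08782801620450742
yellow 113 c [569.2  55.7] s
[... 1063 characters left out ...]
43 -0.1963  0.0916]
[ 0.66056587 -0.15495051  0.14079369] [ 0.60183054 -0.24970318  0.0504983 ]
purp 269 c [ 621.7 -388.3] size [42.8 36.5] ang 28.9 mean [ 0.6198 -0.3865  0.0983]
[ 0.64441571 -0.36970302  0.1388432 ]
red 49 c [582.8  35.5] size [15.9 18.8] ang 88.4 mean [0.5827 0.0356 0.0847]
   px [249.95918367 201.57142857] x 0.5733007267351711 0.5921509434940994 y 0.027614984060474648 0.04358024705512155 z 0.0774054162744442 0.09096724171371395
yellow 1
blue 48 c [545.6 -33.1] size [20.3 15.7] ang 89.6 mean [ 0.5451 -0.0326  0.0857]
   px [276.8125     216.02083333] x 0.5377773568210589 0.5534906159202148 y -0.04321118331293455 -0.02293521731634059 z 0.0781470692250481 0.0925823090579394
```

```bash
python3 - <<'E'
from h import *
print('handle top t/s',pw('top',379.3,177.3,z=.15),pw('side',281.4,130,z=.15))
for n,(x0,y0,x1,y1),f in (("side",(255,120,305,165),14),("top",(348,158,402,208),14),("side",(210,195,320,280),7),("top",(225,160,305,250),8-2)):
    im=np.load(n+"0.npy")[y0:y1,x0:x1,::-1]
    o=cv2.resize(im,None,fx=f,fy=f,interpolation=cv2.INTER_CUBIC)
    for u in range((x0+9)//10*10,x1,10): cv2.putText(o,str(u),(int((u-x0+.5)*f),8),0,.3,(255,255,255)); cv2.line(o,(int((u-x0+.5)*f),10),(int((u-x0+.5)*f),16),(255,255,255))
    for v in range((y0+9)//10*10,y1,10): cv2.putText(o,str(v),(0,int((v-y0+.5)*f)),0,.3,(255,255,255)); cv2.line(o,(22,int((v-y0+.5)*f)),(28,int((v-y0+.5)*f)),(255,255,255))
    cv2.imwrite(f"pics/z_{n}_{x0}.png",o); print(o.shape)
E
```

```text
handle top t/s [ 0.63152007 -0.28364487  0.15      ] [ 0.62975319 -0.28384646  0.15      ]
(630, 700, 3)
(700, 756, 3)
(595, 770, 3)
(540, 480, 3)
```

```bash
python3 - <<'E'
import cv2
for f in("z_side_255","z_top_348"):
    o=cv2.imread(f"pics/{f}.png"); cv2.imwrite(f"pics/{f}b.png",cv2.resize(o,None,fx=.8,fy=.8,interpolation=cv2.INTER_AREA))
E
```

```text
(no output)
```

View pics/z_side_255b.png

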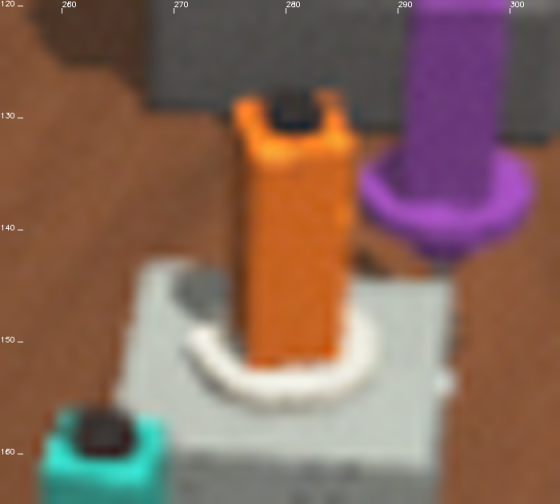

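View pics/z_top_348b.png

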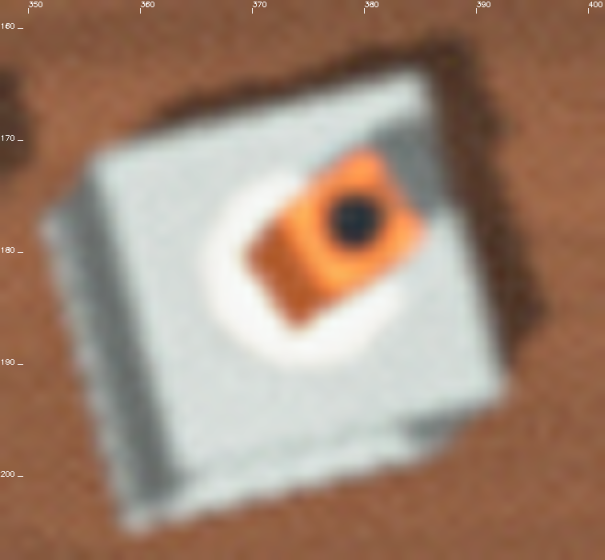

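View pics/z_side_210.png

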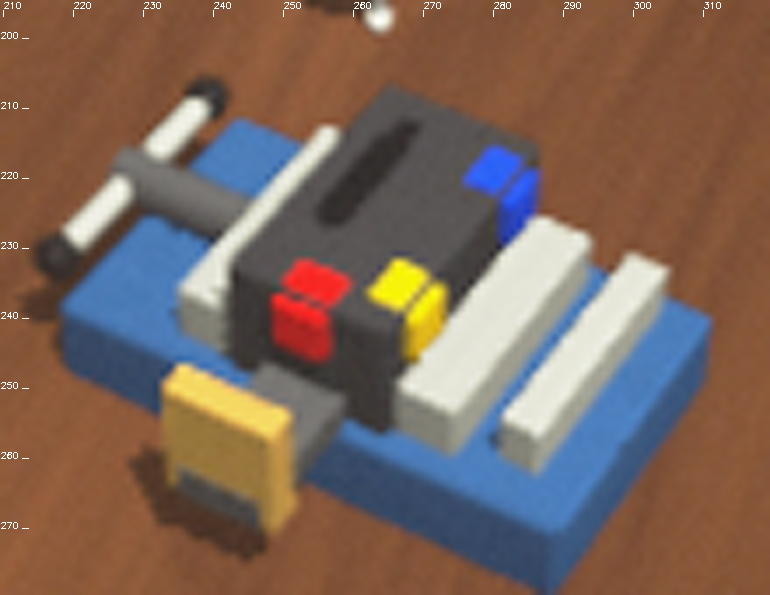

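View pics/z_top_225.png

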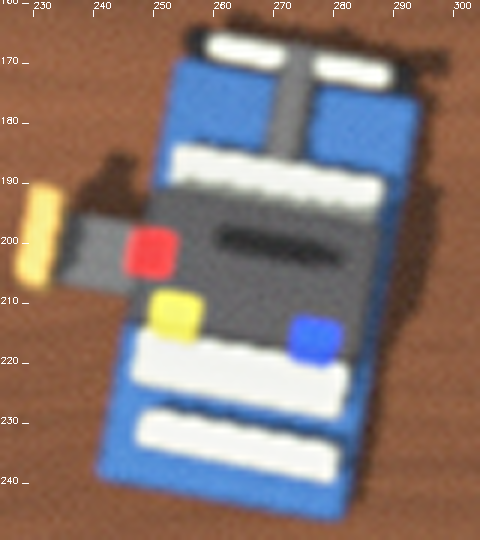

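```bash
python3 - <<'E'
from h import *
from station import get_obs
z=lambda x,y,z:pw('side',210+x/7-.5,195+y/7-.5,z=z)
t=lambda x,y,z:pw('top',225+x/6-.5,160+y/6-.5,z=z)
print('die side cam'); C=[z(390,86,.085),z(540,148,.085),z(396,326,.085),z(232,262,.085)]
for c in C: print(c.round(4))
print('center',np.mean(C,0)); 
for i in range(4): e=C[(i+1)%4]-C[i]; print(np.linalg.norm(e).round(4),np.degrees(np.arctan2(e[1],e[0])).round(1))
print('red mark/yellow/blue side',z(317,285,.085),z(400,285,.085),z(494,171,.085))
print('faces side blue,yel,red @73',z(519,205,.073),z(425,322,.073),z(301,327,.073))
print('die top cam far edge right corner, near', t(380,212,.085),t(152,190,.085))
print('blobs top',t(151,252,.083),t(176,316,.083),t(315,341,.083))
print('jaw top(z57) corners top cam',t(132,376,.057),t(140,330,.057),t(340,418,.057),t(350,368,.057))
print('jaw side', z(540,215,.057),z(592,240,.057),z(398,380,.057),z(452,412,.057))
w=lambda x,y,zz:pw('top',348+(x/.8)/14-.5,158+(y/.8)/14-.5,z=zz)
a,b=w(370,148,.15),w(428,235,.15);print('handle edge',a,b,np.linalg.norm(a-b),np.degrees(np.arctan2(*(b-a)[1::-1])))
a,b=w(247,255,.088),w(297,325,.088);print('bottom edge',a,b,np.linalg.norm(a-b),np.degrees(np.arctan2(*(b-a)[1::-1])))
print('cap',w(355,221,.15)); S=[w(95,160,.082),w(425,70,.082),w(505,395,.082),w(170,475,.082)]; print('stand',np.array(S).round(4),np.mean(S,0))
s=lambda x,y,zz:pw('side',255+(x/.8)/14-.5,120+(y/.8)/14-.5,z=zz)
print('cap side',s(294,108,.15)); S=[s(143,262,.082),s(452,283,.082),s(436,462,.082)]; print(np.array(S).round(4),'ctr',(S[0]+S[2])/2)
o=get_obs(); M=R.from_rotvec(o['tool_rot']).as_matrix(); print(M.round(3)); print('toolyaw',np.degrees(np.arctan2(M[1,1],M[0,1])))
E
```

```text
die side cam
[ 0.5917 -0.0581  0.085 ]
[ 0.5356 -0.0471  0.085 ]
[0.5526 0.0439 0.085 ]
[0.6101 0.0359 0.085 ]
center [ 0.57251132 -0.00634052  0.085     ]
0.0572 168.9
0.0925 79.4
0.058 -7.9
0.0958 -101.0
red mark/yellow/blue side [0.58156928 0.03600056 0.085     ] [0.55737558 0.0270314  0.085     ] [ 0.54626765 -0.03158552  0.085     ]
faces side blue,yel,red @73 [ 0.53718107 -0.03123485  0.073     ] [0.54840857 0.02851057 0.073     ] [0.58397836 0.0439561  0.073     ]
die top cam far edge right corner, near [ 0.59933098 -0.06103477  0.085     ] [0.60947744 0.03584601 0.085     ]
blobs top [0.58315847 0.03641818 0.083     ] [0.55571143 0.0258475  0.083     ] [ 0.5446129  -0.03303072  0.083     ]
jaw top(z57) corners top cam [0.53270822 0.04622209 0.057     ] [0.55264017 0.04275892 0.057     ] [ 0.51385927 -0.04337211  0.057     ] [ 0.53546896 -0.0478469   0.057     ]
jaw side [ 0.53371697 -0.04477439  0.057     ] [ 0.51404088 -0.03963793  0.057     ] [0.55281902 0.04072257 0.057     ] [0.53250584 0.04748068 0.057     ]
handle edge [ 0.64779006 -0.28710334  0.15      ] [ 0.62849003 -0.29922078  0.15      ] 0.022788676009610435 -147.8775262505591
bottom edge [ 0.63495914 -0.27010078  0.088     ] [ 0.61873186 -0.28109948  0.088     ] 0.019603471555989016 -145.8709492131457
cap [ 0.63168948 -0.28339656  0.15      ]
stand [[ 0.6583 -0.2367  0.082 ]
 [ 0.6788 -0.3131  0.082 ]
 [ 0.6032 -0.3293  0.082 ]
 [ 0.5853 -0.2523  0.082 ]] [ 0.6313775  -0.28287095  0.082     ]
cap side [ 0.6326318  -0.28710545  0.15      ]
[[ 0.6775 -0.3098  0.082 ]
 [ 0.6032 -0.3285  0.082 ]
 [ 0.5848 -0.2566  0.082 ]] ctr [ 0.63112793 -0.28316804  0.082     ]
[[-0.001  0.415  0.91 ]
 [-0.002  0.91  -0.415]
 [-1.    -0.002 -0.   ]]
toolyaw 65.4888705159581
```

```bash
python3 -m crank '[[[0.084,-0.19,0.07,-32.5],[0.084,-0.19,0.07,-32.5],[0.084,-0.19,0.07,-32.5],[0.084,-0.19,0.07,-32.5],[0.084,-0.19,0.07,-32.5]]]' 0.8 30
python3 -m crank '[[[0.084,-0.19,0,0],[0.084,-0.19,0,0],[0.084,-0.19,0,0],[0.084,-0.19,0,0],[0.084,-0.19,0,0]]]'
python3 -m crank '[[[0.084,-0.19,0,0],[0.084,-0.19,0,0],[0.084,-0.19,0,0],[0.084,-0.19,0,0],[0.084,-0.19,0,0]]]'
python3 -m crank '[[[0.084,-0.19,0,0],[0.084,-0.19,0,0],[0.084,-0.19,0,0],[0.084,-0.19,0,0],[0.084,-0.19,0,0]]]'
```

```text
t: 0.52
tool_pos: [0.3391, 0.3863, 0.2978]
tool_rot: [0.778, 1.427, -0.78]
contact_force: [0.7, 0.8, 0.2]
opening: 0.0684
t: 0.93
tool_pos: [0.4232, 0.1961, 0.2975]
tool_rot: [0.775, 1.428, -0.775]
contact_force: [0.4, -0.3, -0.2]
opening: 0.0682
t: 1.35
tool_pos: [0.5073, 0.006, 0.2975]
tool_rot: [0.776, 1.428, -0.776]
contact_force: [1.7, 0.8, 0.1]
opening: 0.0683
t: 1.77
tool_pos: [0.5913, -0.184, 0.2971]
tool_rot: [0.776, 1.429, -0.776]
contact_force: [-0.1, -0.6, 0.0]
opening: 0.0684
```

```bash
python3 -m crank '[[[0.04,-0.099,0,0],[0.04,-0.099,0,0],[0.04,-0.099,0,0],[0.04,-0.099,-0.04,0],[0.04,-0.099,-0.08,0]]]'
python3 -m crank '[[[0,0,-0.02,0],[0,0,-0.04,0],[0,0,-0.04,0]]]'
python3 - <<'E'
from h import *
from station import *
o=get_obs();M=R.from_rotvec(o['tool_rot']).as_matrix(); print(o['tool_pos'],np.degrees(np.arctan2(M[1,1],M[0,1])),M[:,0])
for n,(x0,y0,x1,y1),f in (("side",(235,80,335,180),6),("top",(328,128,428,228),6)):
    im,d=get_image(n); o=cv2.resize(im[y0:y1,x0:x1,::-1],None,fx=f,fy=f,interpolation=cv2.INTER_CUBIC); cv2.imwrite(f"pics/g1_{n}.png",o)
E
```

```text
t: 2.18
tool_pos: [0.6329, -0.2839, 0.22]
tool_rot: [0.776, 1.42, -0.777]
contact_force: [-0.1, 0.4, -0.6]
opening: 0.0687
t: 2.43
tool_pos: [0.6279, -0.2793, 0.1704]
tool_rot: [0.777, 1.44, -0.777]
contact_force: [-1.7, 0.5, -1.5]
opening: 0.068
[ 0.62792896 -0.27925663  0.17042008] 32.97786839454574 [-0.0099531   0.00577933 -0.99993377]
```

View pics/g1_side.png

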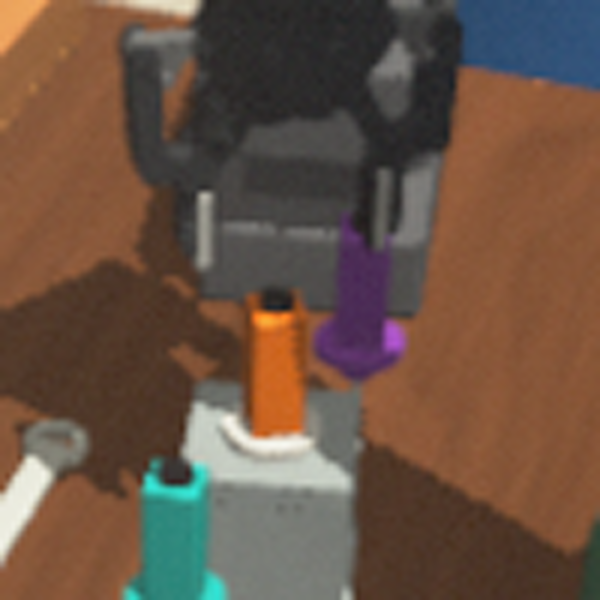

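```bash
python3 -m crank '[[[0,0,0,0],[0,0,0,0]]]'
```

```text
t: 2.7
tool_pos: [0.6323, -0.2815, 0.1807]
tool_rot: [0.775, 1.424, -0.775]
contact_force: [0.1, -0.3, 0.2]
opening: 0.0683
```

```bash
python3 - <<'E'
from h import *
p=np.array([.6315,-.2830,0]);
for n in('side','top'):
  print(n,[np.round(proj(n,p+[0,0,z]),1) for z in (.082,.15,.18)])
a=np.radians(33);j=np.array([np.cos(a),np.sin(a),0])*.034
c=np.array([.6323,-.2815,.1807]); print([np.round((np.array(proj('side',c+s*j))-[235,80])*6,0) for s in(-1,1)])
E
python3 -m crank '[[[-0.001,-0.0015,-0.02,0],[-0.001,-0.0015,-0.04,0],[-0.001,-0.0015,-0.055,0],[-0.001,-0.0015,-0.068,0],[-0.001,-0.0015,-0.078,0]]]'
python3 -m crank '[[[0,0,0,0],[0,0,0,0],[0,0,0,0]]]'
```

```text
side [array([279.9, 151.6]), array([280.7, 130. ]), array([281. , 119.9])]
top [array([374.2, 182. ]), array([379. , 177.3]), array([381.3, 175.1])]
[array([350., 231.]), array([195., 248.])]
t: 3.12
tool_pos: [0.6301, -0.2823, 0.099]
tool_rot: [0.775, 1.428, -0.775]
contact_force: [-0.2, -0.3, 0.7]
opening: 0.0685
t: 3.37
tool_pos: [0.6308, -0.2828, 0.101]
tool_rot: [0.775, 1.426, -0.775]
contact_force: [0.2, -0.3, -0.0]
opening: 0.0681
```

```bash
python3 -m crank '[[[0,0,0,0],[0,0,0,0],[0,0,0,0],[0,0,0,0],[0,0,0,0]]]' 0.1 60
python3 -m crank '[[[0,0,0,0],[0,0,0,0],[0,0,0,0]]]'
python3 - <<'E'
from h import *
from station import *
o=get_obs();print(o['tool_pos'],o['contact_force'])
for n,(x0,y0,x1,y1),f in (("side",(235,80,335,180),6),("top",(328,128,428,228),6)):
    im,d=get_image(n); o=cv2.resize(im[y0:y1,x0:x1,::-1],None,fx=f,fy=f,interpolation=cv2.INTER_CUBIC); cv2.imwrite(f"pics/g2_{n}.png",o)
E
```

```text
t: 3.78
tool_pos: [0.6307, -0.2826, 0.1007]
tool_rot: [0.776, 1.426, -0.775]
contact_force: [1.2, -0.8, 2.4]
opening: 0.0232
t: 4.03
tool_pos: [0.6308, -0.2826, 0.1008]
tool_rot: [0.775, 1.426, -0.775]
contact_force: [0.4, 0.4, 3.9]
opening: 0.0234
[ 0.63076007 -0.28256189  0.10076994] [0.44178017 0.39951107 3.86879482]
```

View pics/g2_side.png

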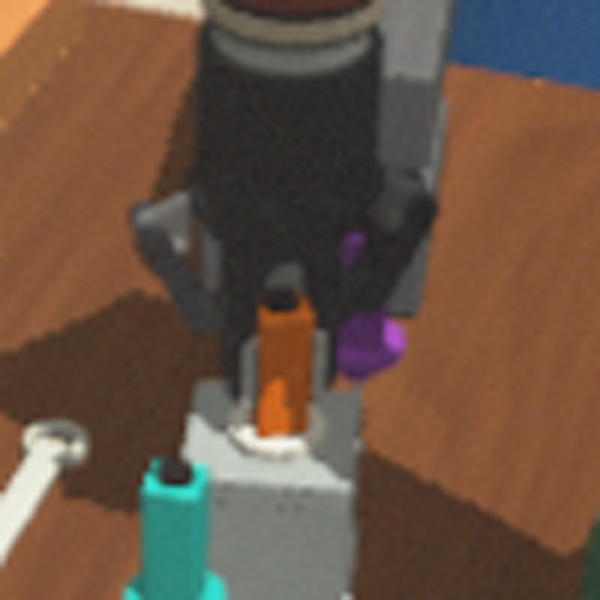

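```bash
python3 -m crank '[[[0,0,0.01,0],[0,0,0.03,0],[0,0,0.065,0],[0,0,0.105,0],[0,0,0.14,0]]]'
python3 -m crank '[[[-0.02,0,0,0],[-0.05,0.02,0,0],[-0.08,0.05,0,0],[-0.11,0.08,0,0],[-0.13,0.11,0,0]]]'
python3 -m crank '[[[0,0,0,0],[0,0,0,0],[0,0,0,0]]]'
python3 - <<'E'
from h import *
from station import *
o=get_obs();print(o['tool_pos'],o['contact_force']); p=o['tool_pos']
for n in("side","top"):
    for dz in(0,-.0758): print(n,proj(n,p+[0,0,dz]))
    im,d=get_image(n); u,v=map(int,proj(n,p-[0,0,.04])); x0,y0=max(0,u-60),max(0,v-50);print(x0,y0)
    o=cv2.resize(im[y0:y0+100,x0:x0+120,::-1],None,fx=6,fy=6,interpolation=cv2.INTER_CUBIC); cv2.imwrite(f"pics/g3_{n}.png",o)
E
```

```text
t: 4.55
tool_pos: [0.6288, -0.2821, 0.24]
tool_rot: [0.776, 1.432, -0.777]
contact_force: [0.4, -1.4, -0.8]
opening: 0.0234
t: 4.97
tool_pos: [0.4968, -0.1715, 0.2381]
tool_rot: [0.777, 1.432, -0.778]
contact_force: [0.9, 1.0, -1.8]
opening: 0.0234
t: 5.22
tool_pos: [0.4997, -0.1725, 0.2394]
tool_rot: [0.775, 1.429, -0.776]
contact_force: [0.3, -0.9, -1.4]
opening: 0.023
[ 0.49974414 -0.17248915  0.23944003] [ 0.29683837 -0.8822418  -1.36586233]
side (np.float64(322.3107300271779), np.float64(132.59889796384869))
side (np.float64(319.1880498850787), np.float64(160.31420485880767))
260 97
top (np.float64(338.65353675585084), np.float64(228.60209196432885))
top (np.float64(335.2827142650253), np.float64(231.13763963396968))
276 179
```

View pics/g3_side.png

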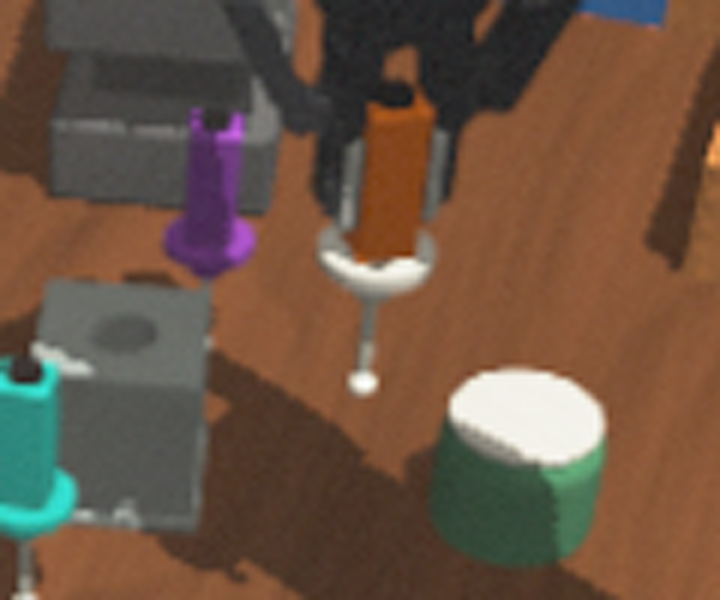

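View pics/g3_top.png

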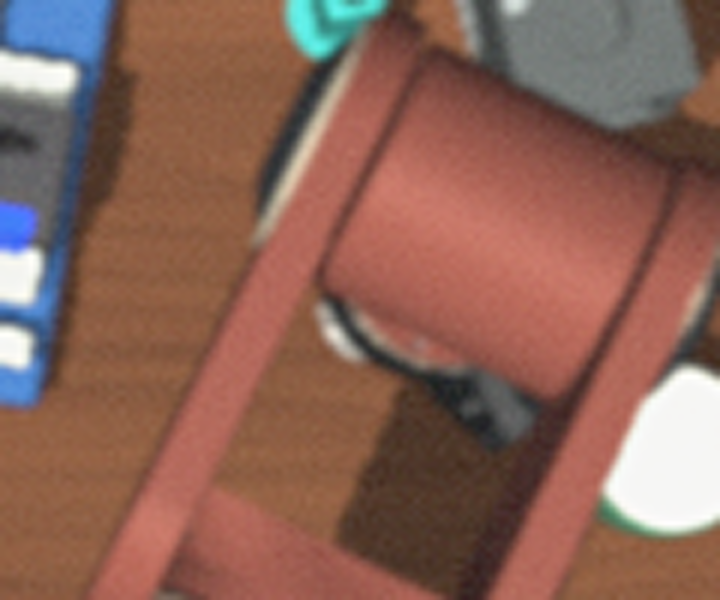

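```bash
python3 -m crank '[[[0.002,0.04,0,0],[0.004,0.08,0,0],[0.006,0.12,0,0],[0.006,0.147,-0.01,0],[0.006,0.147,-0.04,0]]]'
python3 -m crank '[[[0,0,-0.025,0],[0,0,-0.042,0],[0,0,-0.05,0],[0,0,-0.05,0],[0,0,-0.05,0]]]'
python3 - <<'E'
from h import *
from station import *
o=get_obs();print(o['tool_pos'],o['contact_force']); p=o['tool_pos']
for n in("side","top"):
    for dz in(0,-.0758): print(n,proj(n,p+[0,0,dz]))
    im,d=get_image(n); u,v=map(int,proj(n,p-[0,0,.04])); x0,y0=max(0,u-60),max(0,v-30);print(x0,y0)
    o=cv2.resize(im[y0:y0+100,x0:x0+120,::-1],None,fx=6,fy=6,interpolation=cv2.INTER_CUBIC); cv2.imwrite(f"pics/g4_{n}.png",o)
E
```

```text
t: 5.73
tool_pos: [0.5101, -0.0225, 0.2051]
tool_rot: [0.775, 1.42, -0.767]
contact_force: [0.7, -0.4, -2.0]
opening: 0.0234
t: 6.15
tool_pos: [0.5068, -0.026, 0.1502]
tool_rot: [0.776, 1.428, -0.776]
contact_force: [0.8, 0.1, -1.7]
opening: 0.0232
[ 0.50676138 -0.02597602  0.15020089] [ 0.78381813  0.13288345 -1.69675624]
side (np.float64(297.6956991225626), np.float64(203.14252619847932))
side (np.float64(295.7537478580027), np.float64(228.1906335928281))
236 186
top (np.float64(273.9249858239996), np.float64(229.11320384593088))
top (np.float64(274.3613881862018), np.float64(231.4553284182502))
214 200
```

View pics/g4_side.png

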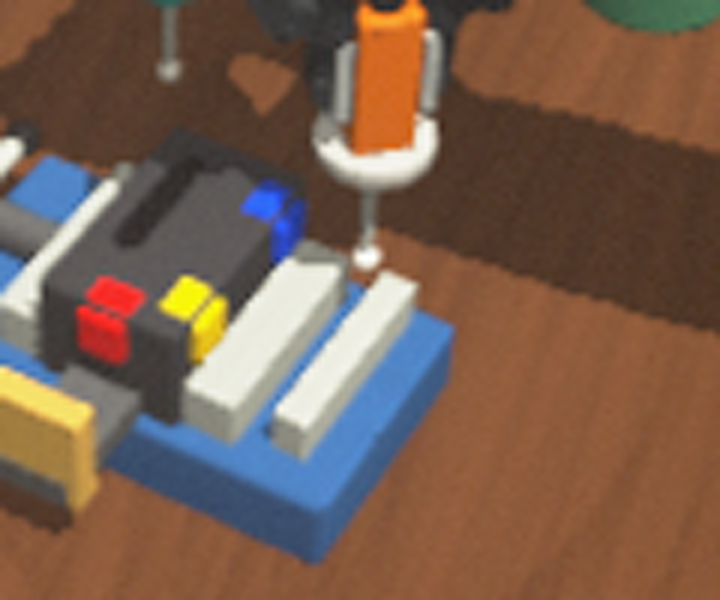

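View pics/g4_top.png

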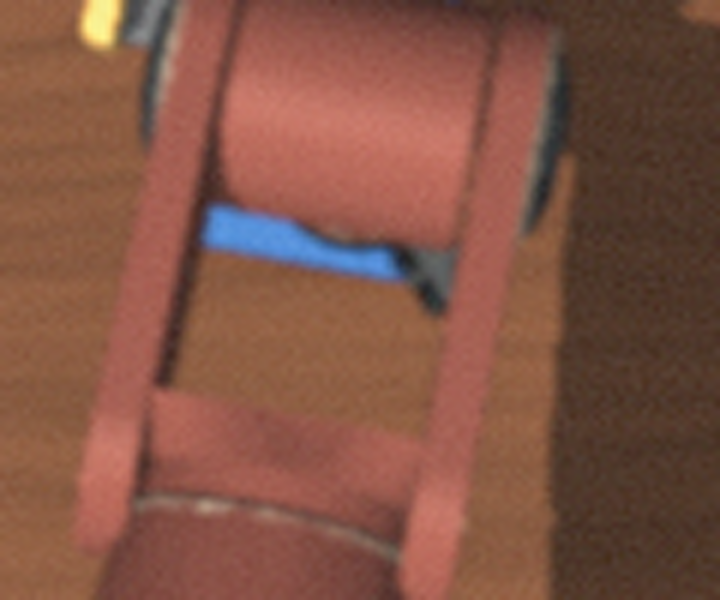

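```bash
cat > rd.py <<'E'
from station import *; import numpy as np
o=get_obs();n=np.array([-.982,.187]);e=np.array([.187,.982]);p=o['tool_pos'][:2];f=o['contact_force'][:2]
print('m',(p@n).round(4),'s',(p@e).round(4),'z',o['tool_pos'][2].round(4),'F n',(f@n).round(2),'F e',(f@e).round(2),'tq',o['wrist_torque'].round(3))
E
python3 rd.py
python3 -m crank '[[[0.008,-0.0015,0,0],[0.014,-0.0027,0,0],[0.0187,-0.0036,0,0],[0.0187,-0.0036,0,0],[0.0187,-0.0036,0,0]]]'; python3 rd.py
python3 -m crank '[[[0.002,-0.0004,0,0],[0.002,-0.0004,0,0],[0.002,-0.0004,0,0]]]' >/dev/null; python3 rd.py
python3 -m crank '[[[0.002,-0.0004,0,0],[0.002,-0.0004,0,0],[0.002,-0.0004,0,0]]]'>/dev/null; python3 rd.py
```

```text
m -0.5032 s 0.0693 z 0.1517 F n 0.13 F e -0.68 tq [-0.028 -0.032  0.002]
t: 6.67
tool_pos: [0.5253, -0.0291, 0.1501]
tool_rot: [0.776, 1.428, -0.776]
contact_force: [-0.5, -0.1, -2.1]
opening: 0.0234
m -0.5213 s 0.0696 z 0.1501 F n 0.5 F e -0.16 tq [-0.009  0.022 -0.01 ]
m -0.5227 s 0.0697 z 0.1498 F n 0.22 F e -0.45 tq [-0.01   0.029 -0.038]
m -0.5249 s 0.0696 z 0.1498 F n 0.56 F e 0.4 tq [ 0.054 -0.015  0.003]
```

```bash

python3 -m crank '[[[0.003,-0.0006,0,0],[0.003,-0.0006,0,0],[0.003,-0.0006,0,0]]]' >/dev/null; python3 rd.py
python3 -m crank '[[[0.001,-0.0002,0,0],[0.001,-0.0002,0,0],[0.001,-0.0002,0,0]]]' >/dev/null; python3 rd.py
python3 - <<'E'
from h import *
from station import *
o=get_obs(); p=o['tool_pos']
for n in("side",):
    for dz in(0,-.0758): print(n,proj(n,p+[0,0,dz]))
    im,d=get_image(n); u,v=map(int,proj(n,p-[0,0,.05])); x0,y0=max(0,u-40),max(0,v-30);print(x0,y0)
    o=cv2.resize(im[y0:y0+60,x0:x0+80,::-1],None,fx=10,fy=10,interpolation=cv2.INTER_CUBIC); cv2.imwrite(f"pics/g5_{n}.png",o)
E
python3 rd.py
```

```text
m -0.5279 s 0.0696 z 0.1497 F n 0.25 F e 0.32 tq [ 0.07  0.08 -0.01]
m -0.5287 s 0.0696 z 0.1497 F n 1.39 F e -0.11 tq [ 0.016  0.304 -0.003]
side (np.float64(286.82945755856315), np.float64(199.15595803203985))
side (np.float64(285.47413945294414), np.float64(224.17897236591787))
245 185
m -0.5288 s 0.0696 z 0.1497 F n 1.45 F e -0.14 tq [ 0.054  0.322 -0.002]
```

View pics/g5_side.png

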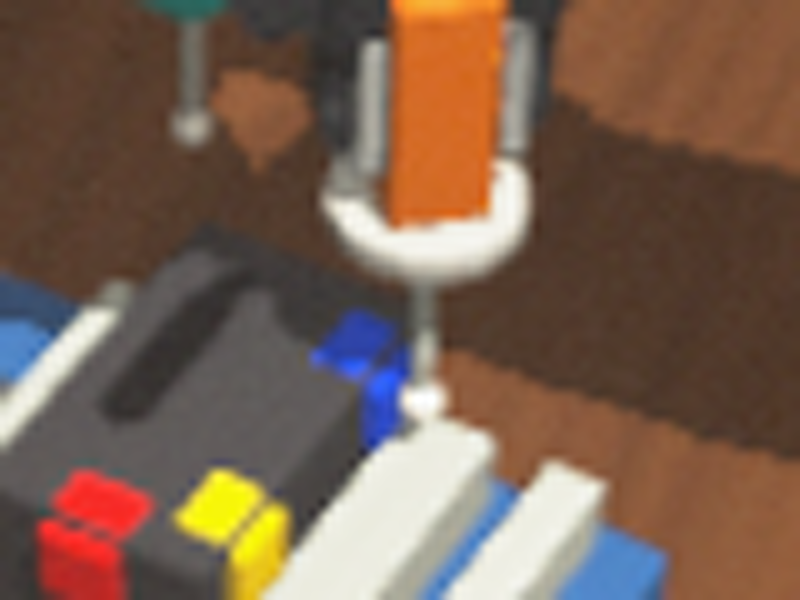

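```bash

python3 -m crank '[[[0.0015,-0.0003,0,0],[0.0025,-0.0005,0,0],[0.0025,-0.0005,0,0]]]' >/dev/null; python3 rd.py
python3 -m crank '[[[0,0,0,0],[0,0,0,0],[0,0,0,0],[0,0,0,0],[0,0,0,0]]]'; python3 rd.py
python3 -m crank '[[[0,0,0,0],[0,0,0,0]]]' >/dev/null; python3 rd.py
```

```text
m -0.5312 s 0.0696 z 0.1497 F n 3.88 F e -0.32 tq [0.123 0.762 0.069]
t: 8.38
tool_pos: [0.5352, -0.0311, 0.1498]
tool_rot: [0.775, 1.428, -0.776]
contact_force: [-4.3, 0.5, -1.0]
opening: 0.023
m -0.5313 s 0.0696 z 0.1498 F n 4.37 F e -0.31 tq [ 0.223  0.839 -0.021]
m -0.5314 s 0.0696 z 0.1497 F n 2.45 F e 0.16 tq [ 0.184  0.864 -0.009]
```

```bash

python3 -m crank '[[[-0.006,0.0011,0,0],[-0.0118,0.0022,0,0],[-0.0062,0.0315,0,0],[-0.0005,0.0615,0,0],[-0.0005,0.0615,0,0]]]'; python3 -m crank '[[[0,0,0,0],[0,0,0,0]]]' >/dev/null;python3 rd.py
python3 -m crank '[[[0.004,-0.0008,0,0],[0.007,-0.0013,0,0],[0.0085,-0.0016,0,0],[0.0085,-0.0016,0,0],[0.0085,-0.0016,0,0]]]'; python3 rd.py
```

```text
t: 8.97
tool_pos: [0.5356, 0.0339, 0.1504]
tool_rot: [0.776, 1.427, -0.77]
contact_force: [0.3, 0.3, -2.6]
opening: 0.0235
m -0.5196 s 0.1297 z 0.15 F n -0.89 F e 0.2 tq [-0.029  0.006 -0.011]
t: 9.55
tool_pos: [0.5433, 0.0283, 0.1497]
tool_rot: [0.776, 1.428, -0.776]
contact_force: [-0.6, -0.4, -1.3]
opening: 0.0234
m -0.5282 s 0.1294 z 0.1497 F n 0.55 F e -0.48 tq [-0.001  0.142 -0.053]
```

Just touching; press 3 mm further and hold.

```bash

python3 -m crank '[[[0.0015,-0.0003,0,0],[0.003,-0.0006,0,0],[0.003,-0.0006,0,0],[0.003,-0.0006,0,0]]]' >/dev/null; python3 rd.py
python3 - <<'E'
from h import *
from station import *
o=get_obs(); p=o['tool_pos']
for n in("side",):
    im,d=get_image(n); u,v=map(int,proj(n,p-[0,0,.05])); x0,y0=max(0,u-40),max(0,v-30);print(x0,y0)
    o=cv2.resize(im[y0:y0+60,x0:x0+80,::-1],None,fx=10,fy=10,interpolation=cv2.INTER_CUBIC); cv2.imwrite(f"pics/g6_{n}.png",o)
E
python3 -m crank '[[[0,0,0,0],[0,0,0,0],[0,0,0,0],[0,0,0,0]]]' ; python3 rd.py
```

```text
m -0.5308 s 0.1298 z 0.1497 F n 2.73 F e -1.54 tq [ 0.031  0.676 -0.02 ]
231 202
t: 10.27
tool_pos: [0.5461, 0.0282, 0.1497]
tool_rot: [0.775, 1.428, -0.776]
contact_force: [-3.3, -0.2, -0.5]
opening: 0.0235
m -0.531 s 0.1299 z 0.1497 F n 3.17 F e -0.8 tq [0.038 0.82  0.001]
```

View pics/g6_side.png

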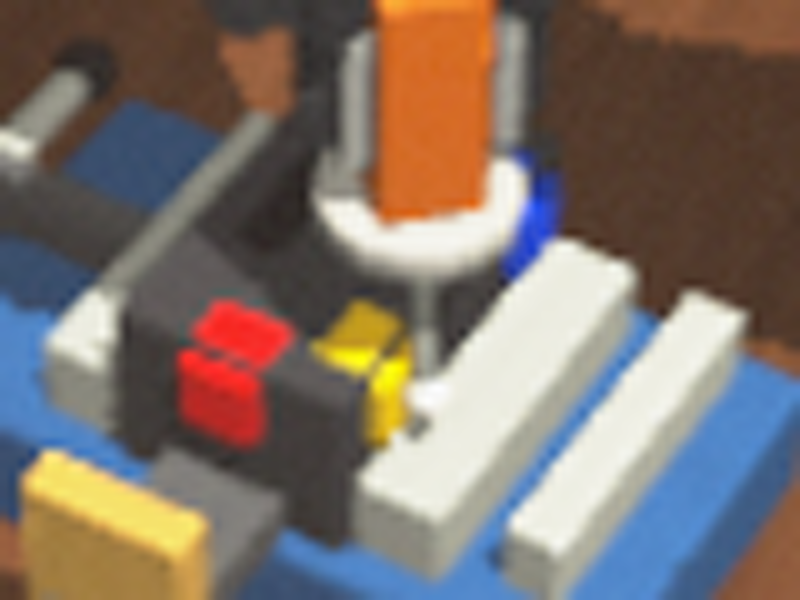

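```bash

python3 -m crank '[[[-0.008,0.0015,0,0],[-0.0147,0.0028,0.01,0],[-0.0147,0.0028,0.045,0],[-0.0147,0.0028,0.06,0],[-0.0147,0.0028,0.06,0]]]'
python3 -m crank '[[[0.02,0.012,0,0],[0.04,0.022,0,0],[0.0568,0.0311,0,0],[0.0568,0.0311,0,0],[0.0568,0.0311,0,0]]]'
python3 -m crank '[[[0,0,0,0],[0,0,-0.01,0],[0,0,-0.02,0],[0,0,-0.02,0]]]'; python3 rd.py
python3 - <<'E'
from h import *
from station import *
o=get_obs(); p=o['tool_pos']
for n in("side",):
    print(proj(n,p-[0,0,.0758]))
    im,d=get_image(n); u,v=map(int,proj(n,p-[0,0,.06])); x0,y0=max(0,u-40),max(0,v-25);print(x0,y0)
    o=cv2.resize(im[y0:y0+60,x0:x0+80,::-1],None,fx=10,fy=10,interpolation=cv2.INTER_CUBIC); cv2.imwrite(f"pics/g7_{n}.png",o)
E
```

```text
t: 10.68
tool_pos: [0.5346, 0.0309, 0.2154]
tool_rot: [0.778, 1.417, -0.77]
contact_force: [1.4, 0.3, -0.6]
opening: 0.0233
t: 11.1
tool_pos: [0.5882, 0.0624, 0.2082]
tool_rot: [0.774, 1.43, -0.776]
contact_force: [0.7, 0.7, -2.4]
opening: 0.0233
t: 11.43
tool_pos: [0.5862, 0.0618, 0.1861]
tool_rot: [0.774, 1.433, -0.778]
contact_force: [-0.8, -0.1, -2.7]
opening: 0.0231
m -0.5641 s 0.1703 z 0.1861 F n 0.82 F e -0.25 tq [0.01  0.088 0.012]
(np.float64(248.19500563248428), np.float64(234.6249362727056))
208 204
```

View pics/g7_side.png

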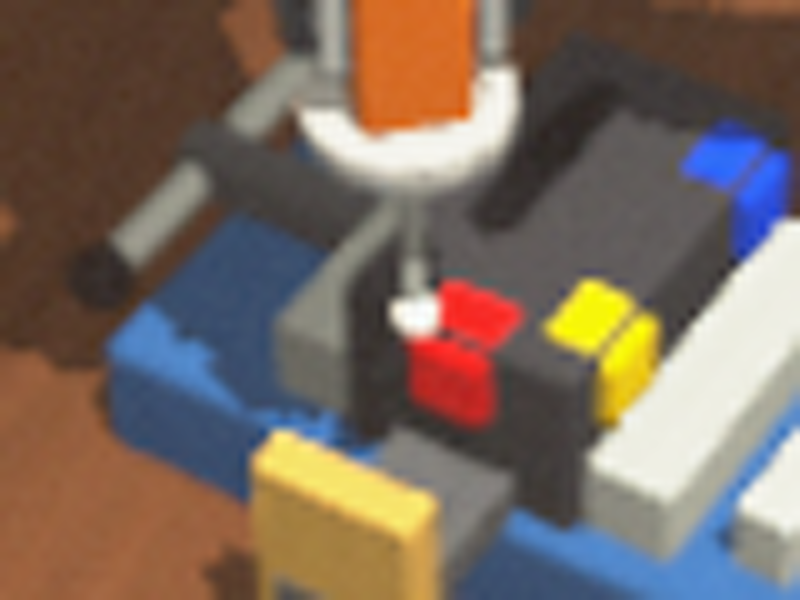

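```bash
python3 - <<'E'
from h import *
ex=np.array([.187,.982,0]);ey=np.array([-.982,.187,0])
P=lambda s,m,z:s*ex+m*ey+[0,0,z]
for s in(.150,.154,.158):
  for m in(-.562,-.566,-.57): print(s,m,np.round(np.array(proj('side',P(s,m,.073)))+[.85,.5],1))
print('stop near-edge top pick: inner corners', [ (q@ex,q@ey) for q in (pw('side',208+28.7-.5-.85,204+43-.5-.5,z=.080),pw('side',208+43.9-.5-.85,204+50-.5-.5,z=.08))])
print('outer',[ (q@ex,q@ey) for q in (pw('side',208+25.5-.5-.85,204+46.3-.5-.5,z=.080),pw('side',208+41.-.5-.85,204+52.4-.5-.5,z=.08))])
E
python3 -m crank '[[[0,0,0,0],[0,0,0,0]]]' >/dev/null;python3 rd.py
```

```text
0.15 -0.562 [255.4 241.6]
0.15 -0.566 [253.8 240.9]
0.15 -0.57 [252.3 240.3]
0.154 -0.562 [254.4 242.8]
0.154 -0.566 [252.8 242.1]
0.154 -0.57 [251.3 241.4]
0.158 -0.562 [253.4 243.9]
0.158 -0.566 [251.9 243.2]
0.158 -0.57 [250.3 242.5]
stop near-edge top pick: inner corners [(np.float64(0.18862333879063753), np.float64(-0.5856249590586105)), (np.float64(0.18875510837873827), np.float64(-0.5472202496041422))]
outer [(np.float64(0.20000395320094766), np.float64(-0.5861777299228377)), (np.float64(0.19754657234961528), np.float64(-0.5488501955580635))]
m -0.5662 s 0.1709 z 0.19 F n -1.0 F e -0.02 tq [ 0.004 -0.007 -0.013]
```

```bash

python3 -m crank '[[[0,0,-0.01,0],[0,0,-0.022,0],[0,0,-0.034,0],[0,0,-0.04,0],[0,0,-0.04,0]]]';python3 rd.py
python3 -m crank '[[[-0.0008,-0.0039,0,0],[-0.0017,-0.0088,0,0],[-0.0017,-0.0088,0,0],[-0.0017,-0.0088,0,0],[-0.0017,-0.0088,0,0]]]';python3 rd.py
python3 -m crank '[[[-0.0004,-0.002,0,0],[-0.0004,-0.002,0,0],[-0.0004,-0.002,0,0],[-0.0004,-0.002,0,0]]]' >/dev/null;python3 rd.py
python3 -m crank '[[[-0.0004,-0.002,0,0],[-0.0004,-0.002,0,0],[-0.0004,-0.002,0,0],[-0.0004,-0.002,0,0]]]' >/dev/null;python3 rd.py
```

```text
t: 12.07
tool_pos: [0.5865, 0.0621, 0.1463]
tool_rot: [0.774, 1.433, -0.778]
contact_force: [0.5, 0.1, -2.4]
opening: 0.0233
m -0.5643 s 0.1707 z 0.1463 F n -0.44 F e 0.19 tq [-0.059 -0.022  0.016]
t: 12.48
tool_pos: [0.5871, 0.0531, 0.1505]
tool_rot: [0.776, 1.427, -0.775]
contact_force: [-0.3, -0.1, -1.4]
opening: 0.0237
m -0.5666 s 0.1619 z 0.1505 F n 0.31 F e -0.12 tq [-0.043  0.017  0.016]
m -0.5662 s 0.16 z 0.1499 F n -0.09 F e -0.11 tq [ 0.034 -0.05  -0.037]
m -0.5662 s 0.1582 z 0.1499 F n -0.15 F e 1.8 tq [ 0.333 -0.049  0.031]
```

```bash

python3 -m crank '[[[-0.0003,-0.0015,0,0],[-0.0005,-0.0025,0,0],[-0.0005,-0.0025,0,0],[-0.0005,-0.0025,0,0],[-0.0005,-0.0025,0,0]]]' ;python3 rd.py
python3 - <<'E'
from h import *
from station import *
o=get_obs(); p=o['tool_pos']
for n in("side",):
    im,d=get_image(n); u,v=map(int,proj(n,p-[0,0,.06])); x0,y0=max(0,u-40),max(0,v-25);print(x0,y0)
    o=cv2.resize(im[y0:y0+60,x0:x0+80,::-1],None,fx=10,fy=10,interpolation=cv2.INTER_CUBIC); cv2.imwrite(f"pics/g8_{n}.png",o)
E
python3 -m crank '[[[0,0,0,0],[0,0,0,0],[0,0,0,0],[0,0,0,0],[0,0,0,0]]]';python3 rd.py
```

```text
t: 13.57
tool_pos: [0.5856, 0.0471, 0.15]
tool_rot: [0.776, 1.428, -0.775]
contact_force: [0.7, 3.4, -1.2]
opening: 0.0235
m -0.5662 s 0.1558 z 0.15 F n -0.05 F e 3.49 tq [ 0.867 -0.162 -0.005]
211 211
t: 14.03
tool_pos: [0.5855, 0.0469, 0.15]
tool_rot: [0.776, 1.428, -0.775]
contact_force: [0.6, 3.6, 0.1]
opening: 0.0234
m -0.5662 s 0.1555 z 0.15 F n 0.06 F e 3.65 tq [ 0.879 -0.215 -0.006]
```

View pics/g8_side.png

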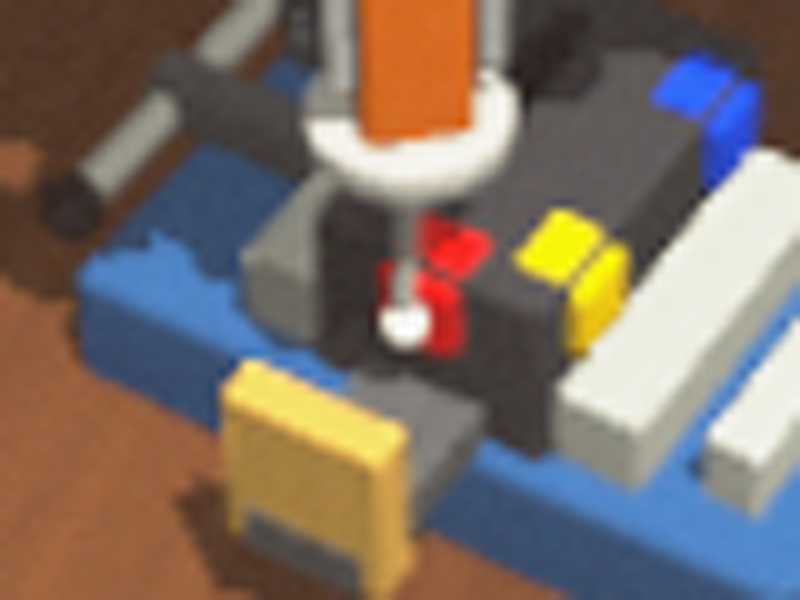

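```bash

python3 -m crank '[[[0.0012,0.006,0,0],[0.0022,0.0118,0.002,0],[0.0022,0.0118,0.03,0],[0.0022,0.0118,0.07,0],[0.0022,0.0118,0.105,0]]]'
python3 -m crank '[[[0,-0.025,0,0],[0,-0.06,0,0],[0,-0.1,0,0],[0,-0.135,0,0],[0,-0.17,0,0]]]'
python3 -m crank '[[[0.01,-0.035,0,0],[0.02,-0.07,0,0],[0.03,-0.105,0,0],[0.04,-0.14,0,0],[0.043,-0.16,0,0]]]'
python3 -m crank '[[[0,-0.0113,0,0],[0,-0.0113,0,0],[0,-0.0113,0,0],[0,-0.0113,0,0],[0,-0.0113,0,0]]]'
```

```text
t: 14.45
tool_pos: [0.5867, 0.0583, 0.2549]
tool_rot: [0.773, 1.43, -0.778]
contact_force: [1.0, 0.6, -1.3]
opening: 0.0233
t: 14.87
tool_pos: [0.587, -0.1133, 0.2546]
tool_rot: [0.774, 1.428, -0.777]
contact_force: [0.2, -0.5, -2.2]
opening: 0.0233
t: 15.28
tool_pos: [0.6305, -0.2753, 0.2538]
tool_rot: [0.775, 1.428, -0.78]
contact_force: [-1.0, -0.1, -2.2]
opening: 0.0232
t: 15.7
tool_pos: [0.6306, -0.2811, 0.255]
tool_rot: [0.774, 1.429, -0.774]
contact_force: [0.0, -0.3, -2.2]
opening: 0.0231
```

```bash

python3 -m crank '[[[0.0002,-0.0015,-0.03,0],[0.0002,-0.0015,-0.06,0],[0.0002,-0.0015,-0.08,0],[0.0002,-0.0015,-0.085,0],[0.0002,-0.0015,-0.085,0]]]'
python3 -m crank '[[[0,0,0,0],[0,0,0,0],[0,0,0,0]]]'
python3 - <<'E'
from h import *
from station import *
o=get_obs(); p=o['tool_pos']; print(p)
for n in("side",):
    print(proj(n,p-[0,0,.0758]))
    im,d=get_image(n); u,v=map(int,proj(n,p-[0,0,.06])); x0,y0=max(0,u-40),max(0,v-25);print(x0,y0)
    o=cv2.resize(im[y0:y0+60,x0:x0+80,::-1],None,fx=10,fy=10,interpolation=cv2.INTER_CUBIC); cv2.imwrite(f"pics/g9_{n}.png",o)
E
```

```text
t: 16.12
tool_pos: [0.6296, -0.2824, 0.1674]
tool_rot: [0.775, 1.433, -0.775]
contact_force: [-0.2, -0.8, -3.0]
opening: 0.0234
t: 16.37
tool_pos: [0.6321, -0.2847, 0.1728]
tool_rot: [0.775, 1.424, -0.775]
contact_force: [0.2, 0.1, -1.9]
opening: 0.0233
[ 0.63207094 -0.28469203  0.17280696]
(np.float64(280.0481309900721), np.float64(146.61379419261584))
240 116
```

View pics/g9_side.png

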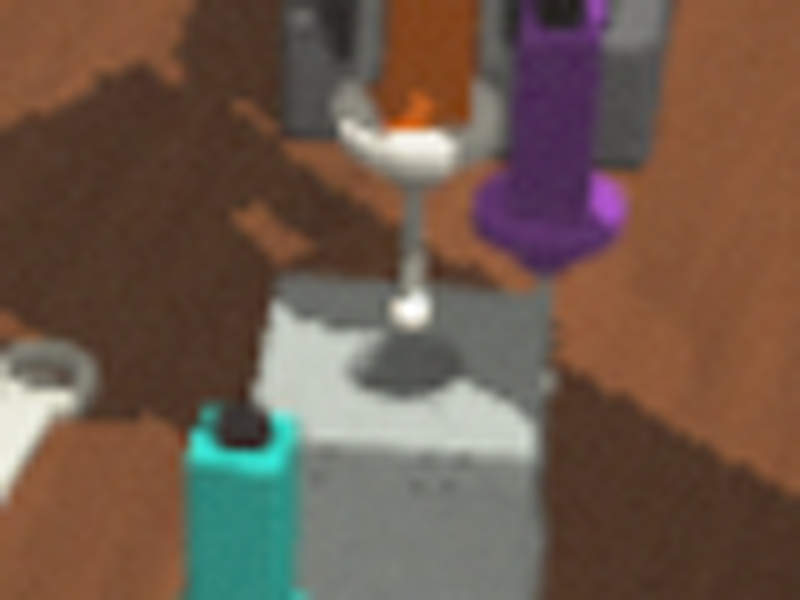

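```bash

python3 -m crank '[[[0,0,0,0],[0,0,0,0],[0,0,0,0]]]'
```

```text
t: 16.67
tool_pos: [0.6309, -0.2843, 0.1703]
tool_rot: [0.775, 1.427, -0.776]
contact_force: [-0.8, 0.2, -1.9]
opening: 0.0228
```

```bash

python3 -m crank '[[[0,0.0016,-0.01,0],[0,0.0016,-0.02,0],[0,0.0016,-0.03,0],[0,0.0016,-0.038,0],[0,0.0016,-0.045,0]]]'
python3 -m crank '[[[0,0,0,0],[0,0,0,0],[0,0,0,0],[0,0,0,0],[0,0,0,0]]]'
```

```text
t: 17.08
tool_pos: [0.63, -0.2821, 0.1224]
tool_rot: [0.776, 1.431, -0.776]
contact_force: [0.5, -1.0, -2.2]
opening: 0.0233
t: 17.5
tool_pos: [0.6313, -0.2829, 0.1258]
tool_rot: [0.775, 1.426, -0.775]
contact_force: [-0.4, 0.6, -2.5]
opening: 0.0232
```

Aligned within 0.6 mm. Lower to the seat in small steps, watching force.

```bash

python3 -m crank '[[[-0.0004,0.0002,-0.005,0],[-0.0004,0.0002,-0.01,0],[-0.0004,0.0002,-0.015,0],[-0.0004,0.0002,-0.019,0],[-0.0004,0.0002,-0.022,0]]]'
python3 -m crank '[[[0,0,0,0],[0,0,0,0],[0,0,0,0]]]'
python3 -m crank '[[[0,0,-0.001,0],[0,0,-0.002,0],[0,0,-0.002,0],[0,0,-0.002,0],[0,0,-0.002,0]]]'
```

```text
t: 17.92
tool_pos: [0.63, -0.2821, 0.1016]
tool_rot: [0.776, 1.429, -0.776]
contact_force: [1.5, 0.3, 0.0]
opening: 0.0238
t: 18.17
tool_pos: [0.6304, -0.2825, 0.1029]
tool_rot: [0.775, 1.428, -0.776]
contact_force: [0.9, 0.4, -1.3]
opening: 0.0232
t: 18.58
tool_pos: [0.6306, -0.2824, 0.101]
tool_rot: [0.776, 1.428, -0.775]
contact_force: [0.5, 0.4, -2.4]
opening: 0.0233
```

```bash

python3 -m crank '[[[0,0,-0.0007,0],[0,0,-0.0007,0],[0,0,-0.0007,0]]]'
python3 -m crank '[[[0,0,0,0],[0,0,0,0],[0,0,0,0],[0,0,0,0],[0,0,0,0]]]' 0.8
python3 -m crank '[[[0,0,0,0],[0,0,0,0],[0,0,0,0]]]'
python3 -m crank '[[[0,0,0.01,0],[0,0,0.03,0],[0,0,0.06,0],[0,0,0.1,0],[0,0,0.14,0]]]'
python3 - <<'E'
from h import *
from station import *
for n,(x0,y0,x1,y1),f in (("side",(235,100,315,170),8),("top",(328,148,408,218),8)):
    im,d=get_image(n); o=cv2.resize(im[y0:y1,x0:x1,::-1],None,fx=f,fy=f,interpolation=cv2.INTER_CUBIC); cv2.imwrite(f"pics/g10_{n}.png",o)
E
```

```text
t: 18.83
tool_pos: [0.6307, -0.2825, 0.1008]
tool_rot: [0.775, 1.427, -0.775]
contact_force: [-0.5, 0.4, 1.6]
opening: 0.0235
t: 19.25
tool_pos: [0.6304, -0.2825, 0.1001]
tool_rot: [0.776, 1.428, -0.776]
contact_force: [0.1, 0.1, 0.3]
opening: 0.0682
t: 19.5
tool_pos: [0.6304, -0.2824, 0.1001]
tool_rot: [0.776, 1.428, -0.776]
contact_force: [-0.1, 0.6, 0.9]
opening: 0.0683
t: 19.92
tool_pos: [0.6297, -0.282, 0.2411]
tool_rot: [0.776, 1.43, -0.776]
contact_force: [0.4, 0.6, 0.8]
opening: 0.0681
```

View pics/g10_side.png

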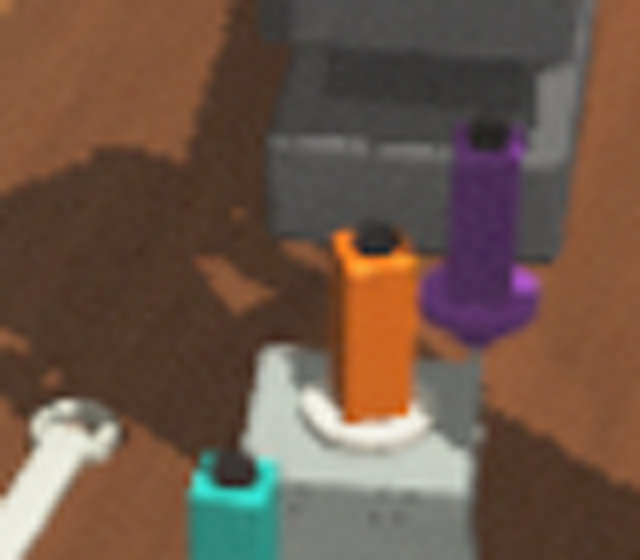

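```bash
python3 - <<'E'
from h import *
ims=[]
for n,(x0,y0) in (("side",(172,302)),("top",(132,168))):
    im=np.load(n+"0.npy")[y0:y0+50,x0:x0+50,::-1]; ims.append(cv2.resize(im,None,fx=8,fy=8,interpolation=cv2.INTER_CUBIC))
cv2.imwrite("pics/btn.png",np.hstack(ims))
E
```

```text
(no output)
```

View pics/btn.png

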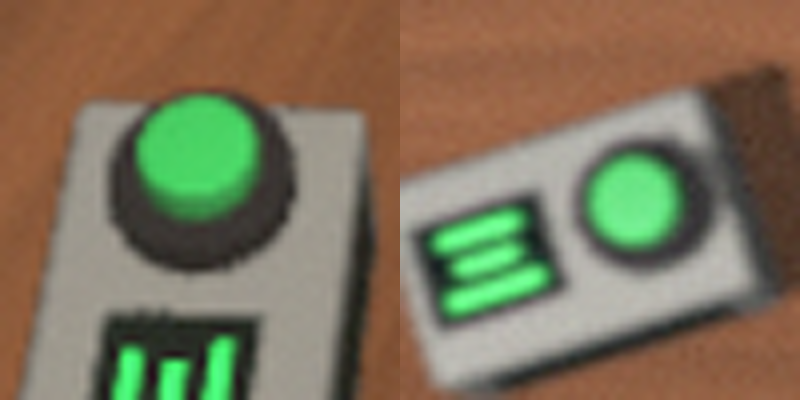

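```bash
python3 - <<'E'
from h import *
print(pw('side',172+198/8-.5,302+145/8-.5,z=.077),pw('top',132+233/8-.5,168+200/8-.5,z=.077))
print('bottle cap',pw('top',139,259,z=.2), 'hammer head',pw('top',200,125,z=.02))
E
```

```text
[0.6080845  0.26720699 0.077     ] [0.60887965 0.26493605 0.077     ]
bottle cap [0.43626088 0.28394316 0.2       ] hammer head [0.80144625 0.17448648 0.02      ]
```

```bash

python3 -m crank '[[[0,0.03,0,0],[0,0.07,0,0],[0,0.11,0,0],[0,0.15,0,0],[0,0.185,0,0]]]' 0
python3 -m crank '[[[0,0.04,0,0],[0,0.08,0,0],[0,0.12,0,0],[-0.01,0.155,0,0],[-0.01,0.19,0,0]]]'
python3 -m crank '[[[-0.002,0.04,0,0],[-0.005,0.08,0,0],[-0.01,0.12,0,0],[-0.012,0.155,0,0],[-0.012,0.173,0,0]]]'
python3 -m crank '[[[0,0,-0.03,0],[0,0,-0.07,0],[0,0,-0.1,0],[0,0,-0.125,0],[0,0,-0.135,0]]]'
python3 -m crank '[[[0,0,0,0],[0,0,0,0],[0,0,0,0],[0,0,0,0],[0,0,0,0]]]'
python3 - <<'E'
from h import *
from station import *
im,d=get_image('side'); x0,y0=140,230; cv2.imwrite("pics/b1.png",cv2.resize(im[y0:y0+120,x0:x0+120,::-1],None,fx=5,fy=5,interpolation=cv2.INTER_CUBIC))
E
```

```text
t: 20.43
tool_pos: [0.6302, -0.0953, 0.241]
tool_rot: [0.776, 1.427, -0.775]
contact_force: [-0.3, 0.4, -0.3]
opening: 0.0076
t: 20.85
tool_pos: [0.6194, 0.0946, 0.2411]
tool_rot: [0.775, 1.428, -0.775]
contact_force: [0.7, 0.1, -0.3]
opening: 0.0002
t: 21.27
tool_pos: [0.6074, 0.2696, 0.241]
tool_rot: [0.774, 1.429, -0.771]
contact_force: [-0.0, -0.3, -0.1]
opening: -0.0002
t: 21.68
tool_pos: [0.6058, 0.2649, 0.1005]
tool_rot: [0.772, 1.433, -0.78]
contact_force: [-0.6, -0.6, -0.0]
opening: 0.0001
t: 22.1
tool_pos: [0.6098, 0.266, 0.1077]
tool_rot: [0.778, 1.425, -0.773]
contact_force: [0.2, 0.1, -0.3]
opening: -0.0005
```

View pics/b1.png

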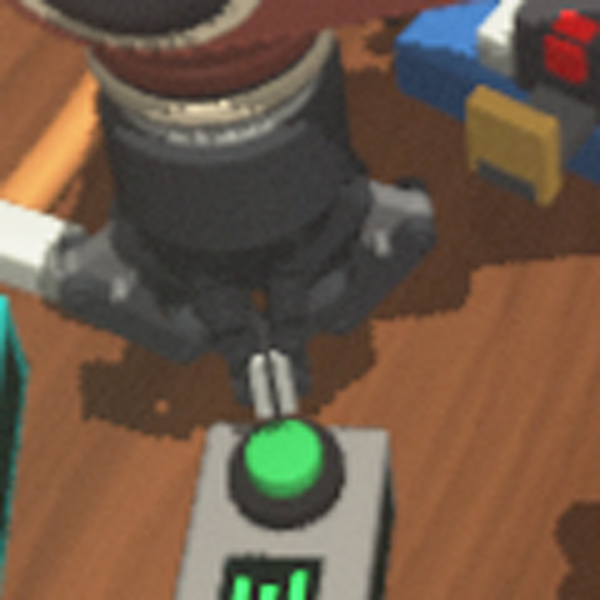

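```bash

python3 -m crank '[[[-0.001,0,-0.01,0],[-0.001,0,-0.02,0],[-0.001,0,-0.028,0],[-0.001,0,-0.028,0],[-0.001,0,-0.028,0]]]'
python3 -m crank '[[[0,0,-0.002,0],[0,0,-0.004,0],[0,0,-0.006,0],[0,0,-0.008,0],[0,0,-0.008,0]]]'
```

```text
t: 22.57
tool_pos: [0.6065, 0.2653, 0.076]
tool_rot: [0.774, 1.43, -0.777]
contact_force: [-2.0, -0.4, 2.7]
opening: -0.0002
t: 22.98
tool_pos: [0.6076, 0.2657, 0.071]
tool_rot: [0.775, 1.428, -0.776]
contact_force: [-5.1, -2.3, 10.3]
opening: -0.0001
```

```bash

python3 -m crank '[[[0,0,-0.001,0],[0,0,-0.001,0],[0,0,-0.001,0],[0,0,-0.001,0]]]'
python3 -m crank '[[[0,0,0.01,0],[0,0,0.03,0],[0,0,0.06,0],[0,0,0.1,0],[0,0,0.14,0]]]'
python3 -m crank '[[[0,0,0,0],[0,0,0,0],[0,0,0,0],[0,0,0,0],[0,0,0,0]]]'
python3 - <<'E'
from h import *
from station import *
for n in('side','top'):
    im,d=get_image(n);cv2.imwrite(f"pics/end_{n}.png",im[:,:,::-1]); np.save(n+"1.npy",im)
    if n=='side': print('btn',np.median(cloud(n,im,d)[314:322,190:200].reshape(-1,3),0))
E
```

```text
t: 23.32
tool_pos: [0.6076, 0.2657, 0.0709]
tool_rot: [0.775, 1.428, -0.776]
contact_force: [-6.6, -2.5, 13.9]
opening: -0.0002
t: 23.73
tool_pos: [0.6066, 0.2653, 0.2078]
tool_rot: [0.774, 1.43, -0.777]
contact_force: [0.9, 0.1, -0.1]
opening: -0.0004
t: 24.15
tool_pos: [0.6063, 0.2652, 0.2055]
tool_rot: [0.774, 1.431, -0.778]
contact_force: [0.1, -0.3, -0.1]
opening: -0.0005
btn [0.61301801 0.26414137 0.07655341]
```

View pics/end_side.png

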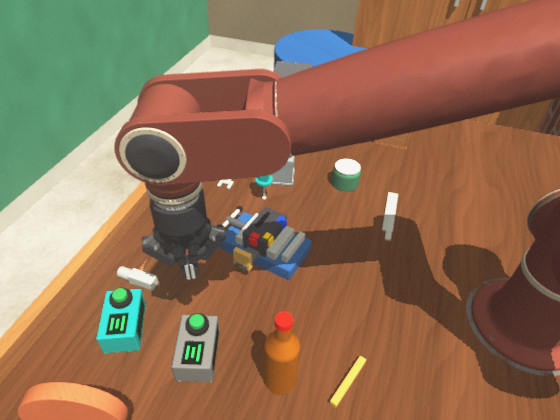

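View pics/end_top.png

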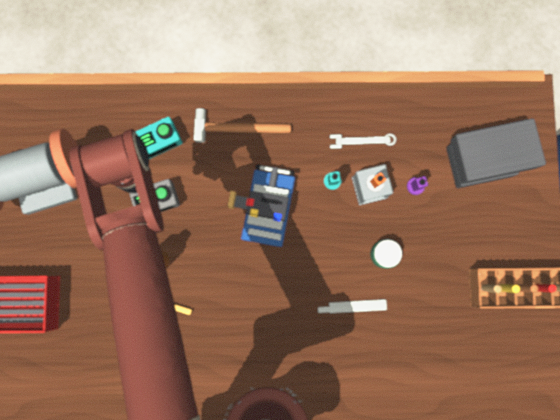

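```bash
python3 -c "
from station import *
print(finish_job()); print(get_obs()['t'])"
```

```text
the job is handed in; nothing more can be done
None
the job is handed in; nothing more can be done
```

I did the whole job in order and handed it in at about t = 24 s of the 72 s allowed. `finish_job` gives no verdict, so the results below are my own checks.

- **Pad touches:** I took the orange probe and touched blue, then yellow, then red. Each press read about 3–4 N and held for at least half a second. The side pictures at the yellow and red presses show the ball on those pads. The blue picture was taken at first contact, just before the press.
- **Probe:** I hung it back in its stand and let go. The side picture right after release shows the flange seated and the handle within about 1 pixel of where it started. The last top picture still shows it there; in the last side picture the arm hides it.
- **Button:** I pressed it from about 77 mm down to 70.9 mm, where the force reached 10–14 N, so it was at the bottom of its travel. Afterwards it was back up, with its top measured at 76.6 mm.
- **Bystanders:** In the last pictures I saw none that had moved. I judged this by eye and did not measure it.
- **Disagreements:** The two cameras differed by 2–4 mm on some points, within or a little over the stated calibration. I settled the pad positions by feeling for contact. Contact came 1–2 mm later than the estimate from the images on the blue and yellow pads.
- **Sideways force:** The button press also put about 7 N sideways on the tool. It cleared on lifting.

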